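# Close up the book rack

### The job

The small books in the rack on the dining table stand loose with gaps between them. Slide the rack's pusher along until you feel the whole row come up firm against the sprung pad of the clamped end, pressing gently, so that no gaps remain; then let go. Leave the mug alone.

Things in the scene. Friction and masses are not known exactly. Their poses are not given: they have to be found in the camera images.
- pusher_grip (a point): Top centre of the sliding pusher's wooden handle (40 mm across the rack, 20 along it, 25 to 120 mm above the table; rack floor behind it at 12 mm, foot ends 5 mm behind it). +y: the way it slides, to the books; z up. Its steel plate (108 mm wide, top 125 mm above the table) has its pushing face 60 mm ahead of this point; 44 mm clear between handle and plate. Rack 135 x 460 mm, rails 24 mm high.
- pusher (a joint): How far the pusher has slid from its outermost position, m (0 to 0.22), growing towards the books; it stays where it is left. It slides with 1.5 N alone, up to about 7 N with all the books ahead of it; once the row is closed up against the sprung pad the resistance rises steeply: push with 10 to 20 N. The row closes up before the end of the travel.
- set_end: Clamped steel end, 112 mm high, brass screw; its place along the rack differs. Before it is a cork pad, 106 mm wide, on springs: 1.5 N per mm, 16 mm travel. Origin: bottom middle of the pad's face at rest, 12 mm above the table; axes parallel to pusher_grip's. On its -y side stand 3 loose books, any order, gaps between: 25 to 45 mm thick, tops at most 152 mm above the table, 0.14 to 0.32 kg.
- mug: White ceramic mug, 80 mm across, 90 mm high, with a handle, standing on the table beyond the pusher's end of the rack; not to be disturbed. Origin at the centre of its underside.

How it is judged:
On the way:
1. the row is closed up and pressed against the clamped end's pad with at least 2 N (contact force between set_end and anything else above 2 N and y of pusher_grip in the frame of set_end above -0.174 m), for 0.05 s.
At the end, for the whole second after the job is handed in: The pusher is at rest with all three books still in the row, and all gaps in the row together come to less than 10 mm (handle centre at most 174 mm from where the pad's face rests, and not less than 150 mm, which would mean that a book has been forced out) (y of pusher_grip in the frame of set_end between -0.174 and -0.15 m and velocity of joint pusher between -0.005 and 0.005 m/s); the robot touches nothing.
It fails at once if the clamped end is pressed with more than 45 N (contact force between set_end and anything else above 45 N).
It fails at once if the mug is moved by more than 30 mm (distance of mug from where it was at the start of the episode above 0.03 m).
It also fails if it takes over 40 s, if anything falls off the work surface, if the arm or the gripper's body presses on something with over 40 N, if the wrist force passes 120 N, or if a joint passes its speed limit or range.

### The arm

A 7-joint arm with a two-finger parallel gripper is mounted at the origin on the work surface. World frame = base frame: x ahead of the robot, y to its left, z up, the work surface at z = 0. Lengths are in m, angles in rad, forces in N, time in s.
With the tool pointing down it reaches from about 0.35 to 0.9 m from the base axis. Payload 8.1 kg.
Tool frame: the origin (TCP) lies between the finger pads; the fingertips stand 11 mm ahead of it and the grasp point (between the pads) lies 8 mm behind it (env.tcp_to_tips is the distance from the TCP to the fingertips, in m); z points along the fingers, y is the direction in which the jaws open and shut (so a half turn about z gives the same grasp; the last joint's range is limited). The gripper opens to 85 mm and grips with 20 to 120 N. Pads are 22 mm wide; open, the fingers measure 114 mm over their backs; the gripper's body (76 mm by 85 mm) begins 54 mm behind the grasp point. The pads swing forward as they close: fully open they stand 13 mm farther back than shut.
Start: joints at [-1.418, 0.434, 0.025, 1.573, -0.012, 1.134, -0.075], TCP at [0.158, 0.605, 0.242] pointing down, gripper open.
Joint ranges: [-2.62, 2.62], [-0.44, 2.09], [-1.27, 1.32], [0.08, 2.57], [-1.32, 4.46], [0.12, 2], [-2.74, 2.74]. Speed limits (rad/s): [2.22, 2.22, 3.01, 3.01, 3.14, 3.14, 3.14].

### API

Orientations are given as a unit quaternion [w, x, y, z].
In Python, from cell import env, snapshot, calibration, workorder gives the robot as it stands.
- The arm moves only by the shell command python3 -m inch 'ROWS' [FORCE]. ROWS is JSON, a list of rows, each an object of numbers: "wx", "wy", "wz": the turn, a rotation vector about the tool's x, y, z in degrees; "dx", "dy", "dz": the shift along the tool's x, y, z in mm; "hand": the opening, from -1 (shut) to 1 (fully open), so that 0 is half open. In form: [{"wx": .., "wy": .., "wz": .., "dx": .., "dy": .., "dz": .., "hand": ..}, ...]. A call has 1 to 20 rows; each row is the pose to reach, as a shift and turn from the pose measured when the call began, along the tool's axes at that moment; what a row does not reach only later rows make up. A row lasts 1/12 s, in which the tool goes at most 41.7 mm and 7.16 degrees, less where a joint would pass 70% of its speed; a pose out of reach is approached as far as the arm can. A call with a gripper value outside its range is refused whole. The fingers move at their own pace and stop on an object; FORCE is the grip in N (left out, the last holds). Time passes only in rows, so rows that repeat a pose let the fingers close. It gives the time, the measured TCP pose, the force and the opening at its end, in the units of the state.
- env.get_obs(): the state, without advancing time (a new reading comes with each control period).
- snapshot(name): name is "side" or "top"; returns the picture (480x640x3 uint8, red, green, blue); there is no depth.
- calibration(name): a dict with "fovy" (degrees; the focal length in pixels is half the picture's height over the tangent of half this angle, whatever the lens; pixels are square), "cx", "cy" (the principal point, pixels), "D" ([k1, k2, p1, p2, k3] as OpenCV has them; the pictures are not rectified), "R" (3x3) and "t" (3): a world point X has camera coordinates R X + t. Camera axes: x right, y down, z forward; pixel columns grow to the right and rows downward; lengths in m; the calibration is good to about 2 mm. A picture is of the moment at which its call begins. calibration takes no time and is no camera call.
- workorder.sign_off(): hands the job in, once; it reports no verdict.
The state is a dict: "time": time; "joint_pos": joint angles; "joint_velocities": joint speeds; "joint_torque": joint torques, N m; "tool_pos": TCP position; "tool_rot": TCP orientation; "force": force on the tool from outside, world axes, zero at the start; "wrist_torque": the same for the moment, N m; "finger_gap": finger opening in m.
Only numpy, scipy, OpenCV 4.12 (cv2) and the standard library are available. Lean on these libraries where they do the work, as an engineer would, in place of code of your own. Each camera call takes 0.05 s, during which the arm holds its last target. There are 200 camera calls.

## Working session

There is one attempt and no reset: what is moved stays moved. The work goes in short steps, Python scripts to look and compute and a shell command to move; the robot and the scene stay as the last step left them, time stands still between calls to the robot, and variables do not carry over. Pictures are saved under pics/ and viewed, about 8 in all and at most 12, crops included, and the job is handed in when it is done.

```bash
ls; mkdir -p pics; python3 - <<'E'
from cell import env,snapshot,calibration
import cv2
o=env.get_obs()
print({k:o[k] for k in("time","tool_pos","tool_rot","force","finger_gap")})
for n in("side","top"):
    cv2.imwrite(f"pics/{n}0.png",snapshot(n)[:,:,::-1]); print(n,calibration(n))
E
```

```text
pics
{'time': 0.0, 'tool_pos': array([0.15804811, 0.60418133, 0.24153355]), 'tool_rot': array([-3.05562617e-05,  1.27568678e-01,  9.91829429e-01, -7.83954898e-04]), 'force': array([-0.62178774,  0.41185807,  0.43717095]), 'finger_gap': 0.08554996500802034}
side {'fovy': 57.599736759127076, 'cx': 316.6545364988926, 'cy': 240.08045312367074, 'D': array([0.00314596, 0.        , 0.        , 0.        , 0.        ]), 'R': array([[-0.15299304, -0.98807618,  0.01727955],
       [-0.79294872,  0.11230693, -0.59884847],
       [ 0.5897673 , -0.10532145, -0.80067592]]), 't': array([-0.08540977,  0.51051469,  0.62603317])}
top {'fovy': 56.98038960840782, 'cx': 321.6887415139815, 'cy': 239.13517851333538, 'D': array([-0.1022705,  0.       ,  0.       ,  0.       ,  0.       ]), 'R': array([[ 1.48650976e-02, -9.99886038e-01,  2.63448633e-03],
       [-9.89244357e-01, -1.50902300e-02, -1.45491882e-01],
       [ 1.45515056e-01, -4.43399718e-04, -9.89355938e-01]]), 't': array([-0.15301316,  0.52845338,  0.91879358])}
```

View pics/top0.png

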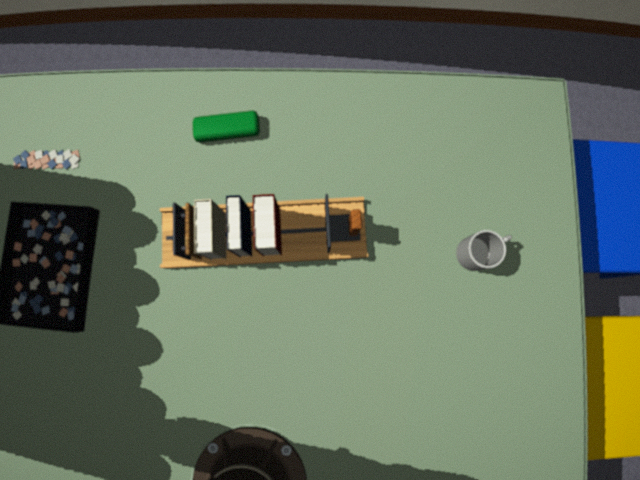

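View pics/side0.png

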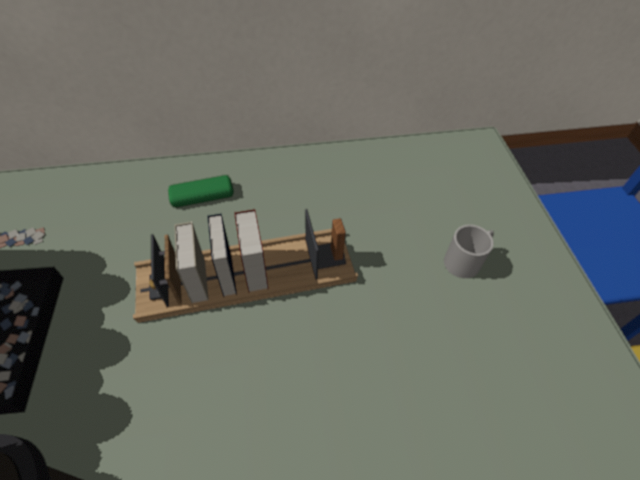

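The top view shows the rack running along y, with the handle top at about (355,222), the plate at (328,222), the books at 205–265, the cork pad at about (188,228), and the mug at (488,250). The side view agrees: handle top at about (338,224), cork at about (170,245). Next I'll measure the handle, plate, pad and rack edges.

```bash
cat > h.py <<'E'
import numpy as np,cv2
from cell import env,snapshot,calibration
def ray(n,px):
    c=calibration(n); f=240/np.tan(np.radians(c["fovy"]/2))
    K=np.array([[f,0,c["cx"]],[0,f,c["cy"]],[0,0,1]])
    p=cv2.undistortPoints(np.array([[px]],float),K,c["D"])[0,0]
    R=np.array(c["R"]); return -R.T@c["t"], R.T@np.array([p[0],p[1],1])
def plane(n,px,z):
    o,d=ray(n,px); return (o+d*(z-o[2])/d[2]).round(4)
def two(p,q):
    (a,u),(b,v)=ray("top",p),ray("side",q)
    s,t=np.linalg.lstsq(np.c_[u,-v],b-a,rcond=None)[0]
    return ((a+s*u+b+t*v)/2).round(4), np.linalg.norm(a+s*u-b-t*v).round(4)
E
python3 - <<'E'
from h import *
t=cv2.imread("pics/top0.png");s=cv2.imread("pics/side0.png")
a=cv2.resize(t[185:280,150:380],None,fx=3.4,fy=3.4,interpolation=cv2.INTER_CUBIC)
b=cv2.resize(s[205:325,125:365],None,fx=2.5,fy=2.5,interpolation=cv2.INTER_CUBIC)
w=max(a.shape[1],b.shape[1])
pad=lambda i:cv2.copyMakeBorder(i,0,0,0,w-i.shape[1],0)
cv2.imwrite("pics/crop.png",np.vstack([pad(a),pad(b)[:270]]))
for nm,i in(("top",t),("side",s)):
    h=cv2.cvtColor(i,cv2.COLOR_BGR2HSV)
    print(nm,h[222,355] if nm=="top" else h[224,338])
    m=cv2.inRange(h,(4,120,60),(14,255,255))
    n,l,st,ce=cv2.connectedComponentsWithStats(m)
    for k in range(1,n):
        if st[k,4]>25: print(st[k],ce[k].round(1))
for n,z,ps in(("top",.024,[(161,208),(368,198),(368,259),(162,268)]),("top",.125,[(327,195),(328,250)])):
    for p in ps: print(p,plane(n,p,z))
print("handle",plane("top",(356,222),.12),two((356,221),(338,222)))
E
```

```text
top [ 14 187 157]
[251 203   3  29  54] [252.3 218.4]
[349 210  14  22 214] [355. 220.]
[252 234   4  16  30] [253.1 242.2]
side [ 13 142 129]
[576 126  46  10 163] [597.5 129.9]
[504 134  27   8  94] [516.7 137. ]
[541 138  31   6  84] [555.6 140.6]
[331 219  14  30 236] [336.6 231.6]
(161, 208) [0.5983 0.218  0.024 ]
(368, 198) [ 0.6274 -0.2472  0.024 ]
(368, 259) [ 0.4905 -0.247   0.024 ]
(162, 268) [0.4631 0.2065 0.024 ]
(327, 195) [ 0.6074 -0.1543  0.125 ]
(328, 250) [ 0.4967 -0.1577  0.125 ]
handle [ 0.5543 -0.2129  0.12  ] (array([ 0.5522, -0.2116,  0.1411]), np.float64(0.0009))
```

View pics/crop.png

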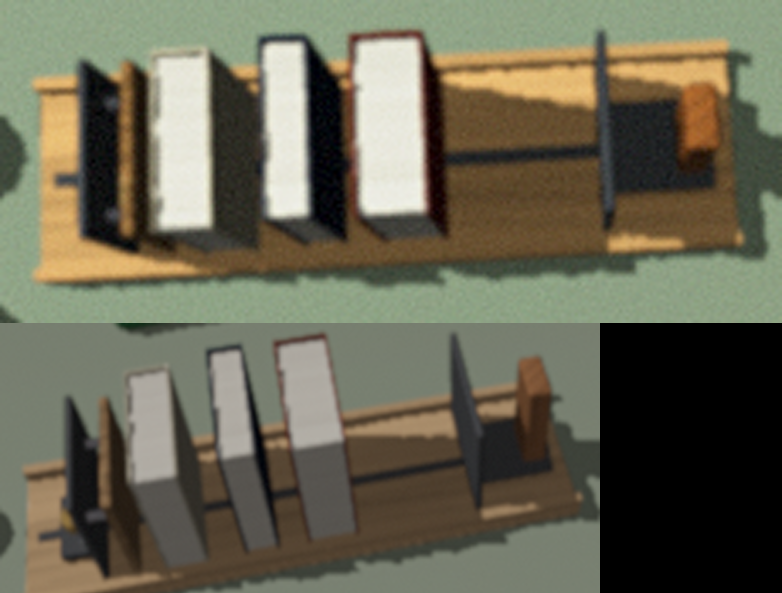

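```bash
cat >> h.py <<'E'
from scipy.spatial.transform import Rotation as Ro
def rows(*W):
    o=env.get_obs(); R=Ro.from_quat(np.roll(o["tool_rot"],-1)).as_matrix()
    for w in W: print(w,"->",((R.T@(np.array(w)-o["tool_pos"]))*1000).round(0))
    # turn putting tool z down and tool x along the slide
    x=S; z=np.array([0,0,-1.]); T=np.c_[x,np.cross(z,x),z]
    print("turn",np.degrees(Ro.from_matrix(R.T@T).as_rotvec()).round(1))
S=np.array([-.061,.998,0]); H=np.array([.556,-.212,.12])
def st():
    o=env.get_obs(); print(round(o["time"],2),o["tool_pos"].round(4),"F",o["force"].round(1),"along",round(float((o["tool_pos"]-H)@S),4),"Fs",round(float(o["force"]@S),1),o["finger_gap"].round(3))
E
python3 - <<'E'
from h import *
for z in(.10,.112,.12): print("pad",plane("top",(189.4,230),z))
print("pad two",two((150+128/3.4,185+62/3.4),(125+106/2.5,205+(398-323)/2.5)))
print("mug",plane("top",(488,250),.09))
rows((.47,.22,.27),(.559,-.258,.25),(.559,-.258,.081))
E
```

```text
pad [0.5365 0.1264 0.1   ]
pad [0.5345 0.1227 0.112 ]
pad [0.5332 0.1203 0.12  ]
pad two (array([0.5893, 0.1272, 0.1133]), np.float64(0.0041))
mug [ 0.5057 -0.4903  0.09  ]
(0.47, 0.22, 0.27) -> [-399. -293.  -28.]
(0.559, -0.258, 0.25) -> [-606. -733.   -7.]
(0.559, -0.258, 0.081) -> [-606. -733.  162.]
turn [-0.1  0.1 71.8]
```

```bash
python3 -m inch '[{"dx":-399,"dy":-293,"dz":-28,"wz":36,"hand":-1},{"dx":-399,"dy":-293,"dz":-28,"wz":36,"hand":-1},{"dx":-399,"dy":-293,"dz":-28,"wz":36,"hand":-1},{"dx":-399,"dy":-293,"dz":-28,"wz":36,"hand":-1},{"dx":-399,"dy":-293,"dz":-28,"wz":36,"hand":-1},{"dx":-399,"dy":-293,"dz":-28,"wz":36,"hand":-1},{"dx":-399,"dy":-293,"dz":-28,"wz":36,"hand":-1},{"dx":-399,"dy":-293,"dz":-28,"wz":36,"hand":-1},{"dx":-399,"dy":-293,"dz":-28,"wz":36,"hand":-1},{"dx":-399,"dy":-293,"dz":-28,"wz":36,"hand":-1},{"dx":-399,"dy":-293,"dz":-28,"wz":36,"hand":-1},{"dx":-399,"dy":-293,"dz":-28,"wz":36,"hand":-1},{"dx":-399,"dy":-293,"dz":-28,"wz":36,"hand":-1}]' 20
python3 -c "
from h import *
st(); rows((.559,-.258,.25),(.559,-.258,.081))"
```

```text
schema error: expected keys wx, wy, wz, dx, dy, dz, hand
Traceback (most recent call last):
  File "h.py", line 23, in st
    o=env.get_obs(); print(round(o["time"],2),o["tool_pos"].round(4),"F",o["force"].round(1),"along",round(float((o["tool_pos"]-H)@S),4),"Fs",round(float(o["force"]@S),1),o["finger_gap"].round(3))
                                                                                                                                                                           ^^^^^^^^^^^^^^^^^^^^^
AttributeError: 'float' object has no attribute 'round'
```

All keys are needed in every row.

```bash
sed -i 's/o\["finger_gap"\].round(3)/round(o["finger_gap"],3)/' h.py
python3 -m inch '[{"wx":0,"wy":0,"wz":36,"dx":-399,"dy":-293,"dz":-28,"hand":-1},{"wx":0,"wy":0,"wz":36,"dx":-399,"dy":-293,"dz":-28,"hand":-1},{"wx":0,"wy":0,"wz":36,"dx":-399,"dy":-293,"dz":-28,"hand":-1},{"wx":0,"wy":0,"wz":36,"dx":-399,"dy":-293,"dz":-28,"hand":-1},{"wx":0,"wy":0,"wz":36,"dx":-399,"dy":-293,"dz":-28,"hand":-1},{"wx":0,"wy":0,"wz":36,"dx":-399,"dy":-293,"dz":-28,"hand":-1},{"wx":0,"wy":0,"wz":36,"dx":-399,"dy":-293,"dz":-28,"hand":-1},{"wx":0,"wy":0,"wz":36,"dx":-399,"dy":-293,"dz":-28,"hand":-1},{"wx":0,"wy":0,"wz":36,"dx":-399,"dy":-293,"dz":-28,"hand":-1},{"wx":0,"wy":0,"wz":36,"dx":-399,"dy":-293,"dz":-28,"hand":-1},{"wx":0,"wy":0,"wz":36,"dx":-399,"dy":-293,"dz":-28,"hand":-1},{"wx":0,"wy":0,"wz":36,"dx":-399,"dy":-293,"dz":-28,"hand":-1},{"wx":0,"wy":0,"wz":36,"dx":-399,"dy":-293,"dz":-28,"hand":-1}]' 20
python3 -c "
from h import *
st(); rows((.559,-.258,.25),(.559,-.258,.081))"
```

```text
time: 1.18
tool_pos: [0.4746, 0.2121, 0.2707]
tool_rot: [0.002, 0.433, 0.902, -0.001]
force: [-0.1, -0.0, 0.4]
finger_gap: 0.0002
1.18 [0.4746 0.2121 0.2707] F [-0.1 -0.   0.4] along 0.4282 Fs -0.0 0.0
(0.559, -0.258, 0.25) -> [-419. -228.   23.]
(0.559, -0.258, 0.081) -> [-419. -228.  192.]
turn [ 0.1  0.3 35.2]
```

```bash
python3 -m inch '[{"wx":0,"wy":0,"wz":35,"dx":-419,"dy":-228,"dz":23,"hand":-1},{"wx":0,"wy":0,"wz":35,"dx":-419,"dy":-228,"dz":23,"hand":-1},{"wx":0,"wy":0,"wz":35,"dx":-419,"dy":-228,"dz":23,"hand":-1},{"wx":0,"wy":0,"wz":35,"dx":-419,"dy":-228,"dz":23,"hand":-1},{"wx":0,"wy":0,"wz":35,"dx":-419,"dy":-228,"dz":23,"hand":-1},{"wx":0,"wy":0,"wz":35,"dx":-419,"dy":-228,"dz":23,"hand":-1},{"wx":0,"wy":0,"wz":35,"dx":-419,"dy":-228,"dz":23,"hand":-1},{"wx":0,"wy":0,"wz":35,"dx":-419,"dy":-228,"dz":23,"hand":-1},{"wx":0,"wy":0,"wz":35,"dx":-419,"dy":-228,"dz":23,"hand":-1},{"wx":0,"wy":0,"wz":35,"dx":-419,"dy":-228,"dz":23,"hand":-1},{"wx":0,"wy":0,"wz":35,"dx":-419,"dy":-228,"dz":23,"hand":-1},{"wx":0,"wy":0,"wz":35,"dx":-419,"dy":-228,"dz":23,"hand":-1},{"wx":0,"wy":0,"wz":35,"dx":-419,"dy":-228,"dz":23,"hand":-1},{"wx":0,"wy":0,"wz":35,"dx":-419,"dy":-228,"dz":23,"hand":-1},{"wx":0,"wy":0,"wz":35,"dx":-419,"dy":-228,"dz":23,"hand":-1}]'
python3 -c "
from h import *
st(); rows((.559,-.258,.12),(.559,-.258,.081))"
```

```text
time: 2.43
tool_pos: [0.5589, -0.2566, 0.2493]
tool_rot: [0.002, 0.684, 0.73, -0.0]
force: [0.7, 1.3, -0.6]
finger_gap: -0.0003
2.43 [ 0.5589 -0.2566  0.2493] F [ 0.7  1.3 -0.6] along -0.0446 Fs 1.3 -0.0
(0.559, -0.258, 0.12) -> [ -1.  -0. 129.]
(0.559, -0.258, 0.081) -> [ -1.  -0. 168.]
turn [0.1 0.2 0.3]
```

```bash
python3 -m inch '[{"wx":0,"wy":0,"wz":0,"dx":-5,"dy":0,"dz":40,"hand":-1},{"wx":0,"wy":0,"wz":0,"dx":-5,"dy":0,"dz":80,"hand":-1},{"wx":0,"wy":0,"wz":0,"dx":-5,"dy":0,"dz":110,"hand":-1},{"wx":0,"wy":0,"wz":0,"dx":-5,"dy":0,"dz":140,"hand":-1},{"wx":0,"wy":0,"wz":0,"dx":-5,"dy":0,"dz":168,"hand":-1},{"wx":0,"wy":0,"wz":0,"dx":-5,"dy":0,"dz":168,"hand":-1},{"wx":0,"wy":0,"wz":0,"dx":-5,"dy":0,"dz":168,"hand":-1}]'
python3 - <<'E'
from h import *
st()
a=snapshot("top")[150:320,120:440,::-1]; b=snapshot("side")[170:340,110:430,::-1]
cv2.imwrite("pics/near.png",cv2.resize(np.vstack([a,b]),None,fx=1.75,fy=1.75))
E
```

```text
time: 3.02
tool_pos: [0.5591, -0.2598, 0.0807]
tool_rot: [0.0, 0.683, 0.731, -0.001]
force: [1.7, -0.5, -0.1]
finger_gap: 0.0002
3.02 [ 0.5591 -0.2598  0.0807] F [ 1.7 -0.5 -0.1] along -0.0479 Fs -0.6 0.0
```

View pics/near.png

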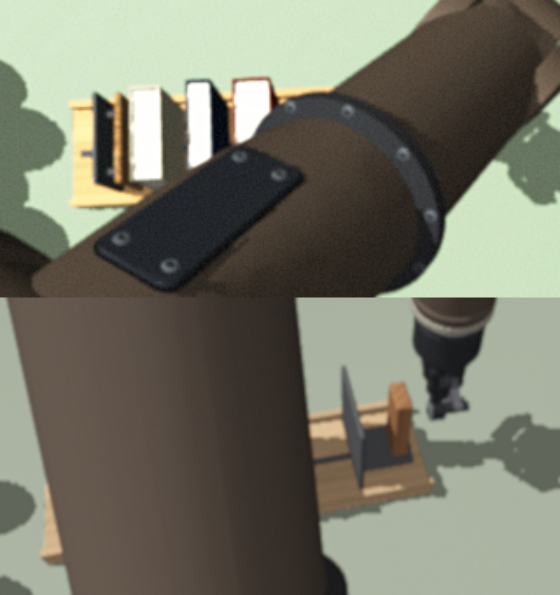

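The side view shows the closed fingers at (445,405), behind the handle at (400,400) and clear of it. I'll push slowly.

```bash
python3 -m inch '[{"wx":0,"wy":0,"wz":0,"dx":10,"dy":0,"dz":0,"hand":-1},{"wx":0,"wy":0,"wz":0,"dx":18,"dy":0,"dz":0,"hand":-1},{"wx":0,"wy":0,"wz":0,"dx":24,"dy":0,"dz":0,"hand":-1},{"wx":0,"wy":0,"wz":0,"dx":30,"dy":0,"dz":0,"hand":-1},{"wx":0,"wy":0,"wz":0,"dx":36,"dy":0,"dz":0,"hand":-1},{"wx":0,"wy":0,"wz":0,"dx":42,"dy":0,"dz":0,"hand":-1},{"wx":0,"wy":0,"wz":0,"dx":48,"dy":0,"dz":0,"hand":-1},{"wx":0,"wy":0,"wz":0,"dx":54,"dy":0,"dz":0,"hand":-1},{"wx":0,"wy":0,"wz":0,"dx":60,"dy":0,"dz":0,"hand":-1}]'; python3 -c "
from h import *
st()"
python3 -m inch '[{"wx":0,"wy":0,"wz":0,"dx":6,"dy":0,"dz":0,"hand":-1},{"wx":0,"wy":0,"wz":0,"dx":12,"dy":0,"dz":0,"hand":-1},{"wx":0,"wy":0,"wz":0,"dx":18,"dy":0,"dz":0,"hand":-1},{"wx":0,"wy":0,"wz":0,"dx":24,"dy":0,"dz":0,"hand":-1},{"wx":0,"wy":0,"wz":0,"dx":30,"dy":0,"dz":0,"hand":-1},{"wx":0,"wy":0,"wz":0,"dx":36,"dy":0,"dz":0,"hand":-1},{"wx":0,"wy":0,"wz":0,"dx":42,"dy":0,"dz":0,"hand":-1},{"wx":0,"wy":0,"wz":0,"dx":48,"dy":0,"dz":0,"hand":-1},{"wx":0,"wy":0,"wz":0,"dx":54,"dy":0,"dz":0,"hand":-1}]'; python3 - <<'E'
from h import *
st();rows((.549,-.1,.081))
a=snapshot("top")[150:320,120:440,::-1]; b=snapshot("side")[170:340,110:430,::-1]
cv2.imwrite("pics/near2.png",cv2.resize(np.vstack([a,b]),None,fx=1.75,fy=1.75))
E
```

```text
time: 3.87
tool_pos: [0.5566, -0.2013, 0.0828]
tool_rot: [0.003, 0.683, 0.73, -0.0]
force: [0.7, -0.8, 0.3]
finger_gap: 0.0
3.87 [ 0.5566 -0.2013  0.0828] F [ 0.7 -0.8  0.3] along 0.0107 Fs -0.9 0.0
time: 4.62
tool_pos: [0.5529, -0.1468, 0.0826]
tool_rot: [0.003, 0.683, 0.73, -0.0]
force: [-1.2, -1.0, 0.7]
finger_gap: 0.0
4.62 [ 0.5529 -0.1468  0.0826] F [-1.2 -1.   0.7] along 0.0653 Fs -1.0 0.0
(0.549, -0.1, 0.081) -> [47. -1.  1.]
turn [0.2 0.2 0.3]
```

View pics/near2.png

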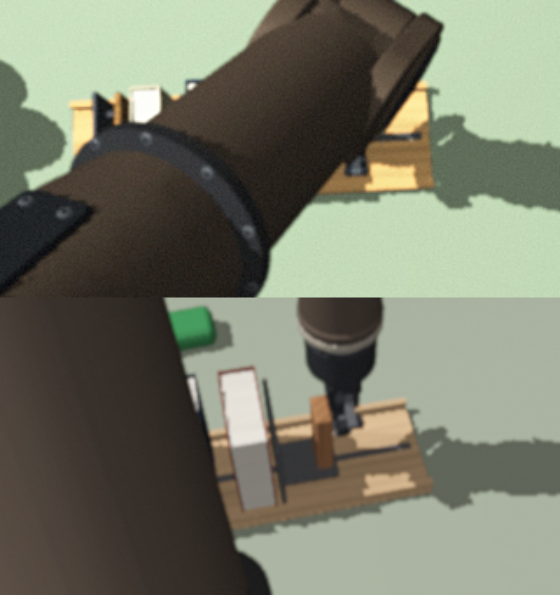

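The side view shows the fingers pressed on the back of the handle at (330,420) and the plate almost at the first book (250,430), which is still upright. I'll keep going.

```bash
python3 -m inch '[{"wx":0,"wy":0,"wz":0,"dx":5,"dy":0,"dz":0,"hand":-1},{"wx":0,"wy":0,"wz":0,"dx":10,"dy":0,"dz":0,"hand":-1},{"wx":0,"wy":0,"wz":0,"dx":15,"dy":0,"dz":0,"hand":-1},{"wx":0,"wy":0,"wz":0,"dx":20,"dy":0,"dz":0,"hand":-1},{"wx":0,"wy":0,"wz":0,"dx":25,"dy":0,"dz":0,"hand":-1},{"wx":0,"wy":0,"wz":0,"dx":30,"dy":0,"dz":0,"hand":-1},{"wx":0,"wy":0,"wz":0,"dx":35,"dy":0,"dz":0,"hand":-1},{"wx":0,"wy":0,"wz":0,"dx":40,"dy":0,"dz":0,"hand":-1}]'; python3 -c "
from h import *
st()"
python3 -m inch '[{"wx":0,"wy":0,"wz":0,"dx":5,"dy":0,"dz":0,"hand":-1},{"wx":0,"wy":0,"wz":0,"dx":10,"dy":0,"dz":0,"hand":-1},{"wx":0,"wy":0,"wz":0,"dx":15,"dy":0,"dz":0,"hand":-1},{"wx":0,"wy":0,"wz":0,"dx":20,"dy":0,"dz":0,"hand":-1}]'; python3 -c "
from h import *
st()"
```

```text
time: 5.38
tool_pos: [0.5503, -0.1057, 0.0825]
tool_rot: [0.002, 0.683, 0.731, 0.0]
force: [-1.6, -5.4, 1.7]
finger_gap: 0.0002
5.38 [ 0.5503 -0.1057  0.0825] F [-1.6 -5.4  1.7] along 0.1064 Fs -5.3 0.0
time: 5.72
tool_pos: [0.5489, -0.0856, 0.0825]
tool_rot: [0.003, 0.683, 0.731, 0.0]
force: [0.0, -5.8, 3.0]
finger_gap: -0.0002
5.72 [ 0.5489 -0.0856  0.0825] F [ 0.  -5.8  3. ] along 0.1266 Fs -5.8 -0.0
```

```bash
for i in 1; do python3 -m inch '[{"wx":0,"wy":0,"wz":0,"dx":3,"dy":0,"dz":0,"hand":-1},{"wx":0,"wy":0,"wz":0,"dx":6,"dy":0,"dz":0,"hand":-1},{"wx":0,"wy":0,"wz":0,"dx":9,"dy":0,"dz":0,"hand":-1},{"wx":0,"wy":0,"wz":0,"dx":12,"dy":0,"dz":0,"hand":-1}]'; done; python3 -c "
from h import *
st()"
python3 -m inch '[{"wx":0,"wy":0,"wz":0,"dx":3,"dy":0,"dz":0,"hand":-1},{"wx":0,"wy":0,"wz":0,"dx":6,"dy":0,"dz":0,"hand":-1}]'; python3 -c "
from h import *
st()"
```

```text
time: 6.05
tool_pos: [0.548, -0.0739, 0.0825]
tool_rot: [0.003, 0.683, 0.73, -0.0]
force: [0.6, -6.3, -0.1]
finger_gap: -0.0001
6.05 [ 0.548  -0.0739  0.0825] F [ 0.6 -6.3 -0.1] along 0.1383 Fs -6.3 -0.0
time: 6.22
tool_pos: [0.5476, -0.0682, 0.0825]
tool_rot: [0.003, 0.683, 0.73, -0.0]
force: [0.3, -6.2, 0.8]
finger_gap: -0.0001
6.22 [ 0.5476 -0.0682  0.0825] F [ 0.3 -6.2  0.8] along 0.144 Fs -6.2 -0.0
```

```bash
python3 -m inch '[{"wx":0,"wy":0,"wz":0,"dx":2,"dy":0,"dz":0,"hand":-1},{"wx":0,"wy":0,"wz":0,"dx":4,"dy":0,"dz":0,"hand":-1}]'; python3 -c "
from h import *
st()"
python3 -m inch '[{"wx":0,"wy":0,"wz":0,"dx":2,"dy":0,"dz":0,"hand":-1},{"wx":0,"wy":0,"wz":0,"dx":4,"dy":0,"dz":0,"hand":-1}]'; python3 -c "
from h import *
st()"
```

```text
time: 6.38
tool_pos: [0.5474, -0.0647, 0.0825]
tool_rot: [0.004, 0.683, 0.73, -0.001]
force: [0.3, -8.5, 0.1]
finger_gap: 0.0001
6.38 [ 0.5474 -0.0647  0.0825] F [ 0.3 -8.5  0.1] along 0.1476 Fs -8.5 0.0
time: 6.55
tool_pos: [0.5472, -0.0625, 0.0826]
tool_rot: [0.005, 0.684, 0.73, -0.001]
force: [1.3, -12.5, -1.6]
finger_gap: 0.0001
6.55 [ 0.5472 -0.0625  0.0826] F [  1.3 -12.5  -1.6] along 0.1498 Fs -12.6 0.0
```

Resistance is rising steeply (6.2 → 8.5 → 12.6 N), close to the expected 0.149. I'll press slightly more and hold.

```bash
python3 -m inch '[{"wx":0,"wy":0,"wz":0,"dx":2,"dy":0,"dz":0,"hand":-1},{"wx":0,"wy":0,"wz":0,"dx":4,"dy":0,"dz":0,"hand":-1},{"wx":0,"wy":0,"wz":0,"dx":4,"dy":0,"dz":0,"hand":-1}]'; python3 -c "
from h import *
st()"
```

```text
time: 6.8
tool_pos: [0.5471, -0.061, 0.0827]
tool_rot: [0.007, 0.685, 0.729, -0.002]
force: [1.2, -13.8, -1.7]
finger_gap: -0.0003
6.8 [ 0.5471 -0.061   0.0827] F [  1.2 -13.8  -1.7] along 0.1513 Fs -13.8 -0.0
```

```bash
python3 -m inch '[{"wx":0,"wy":0,"wz":0,"dx":3,"dy":0,"dz":0,"hand":-1},{"wx":0,"wy":0,"wz":0,"dx":5,"dy":0,"dz":0,"hand":-1},{"wx":0,"wy":0,"wz":0,"dx":5,"dy":0,"dz":0,"hand":-1}]'; python3 -c "
from h import *
st()"
python3 -m inch '[{"wx":0,"wy":0,"wz":0,"dx":-3,"dy":0,"dz":0,"hand":-1},{"wx":0,"wy":0,"wz":0,"dx":-8,"dy":0,"dz":0,"hand":-1},{"wx":0,"wy":0,"wz":0,"dx":-20,"dy":0,"dz":0,"hand":-1},{"wx":0,"wy":0,"wz":0,"dx":-35,"dy":0,"dz":0,"hand":-1},{"wx":0,"wy":0,"wz":0,"dx":-40,"dy":0,"dz":0,"hand":-1},{"wx":0,"wy":0,"wz":0,"dx":-40,"dy":0,"dz":-40,"hand":-1},{"wx":0,"wy":0,"wz":0,"dx":-40,"dy":0,"dz":-80,"hand":-1},{"wx":0,"wy":0,"wz":0,"dx":-40,"dy":0,"dz":-120,"hand":-1},{"wx":0,"wy":0,"wz":0,"dx":-40,"dy":0,"dz":-160,"hand":-1},{"wx":0,"wy":0,"wz":0,"dx":-100,"dy":0,"dz":-180,"hand":-1},{"wx":0,"wy":0,"wz":0,"dx":-140,"dy":0,"dz":-180,"hand":-1},{"wx":0,"wy":0,"wz":0,"dx":-180,"dy":0,"dz":-180,"hand":-1},{"wx":0,"wy":0,"wz":0,"dx":-180,"dy":0,"dz":-180,"hand":-1}]'
python3 - <<'E'
from h import *
st()
a=snapshot("top")[:,:,::-1];cv2.imwrite("pics/t9.png",a); b=snapshot("side")[:,:,::-1];cv2.imwrite("pics/s9.png",b)
cv2.imwrite("pics/end.png",cv2.resize(np.vstack([a[150:320,120:440],b[170:340,110:430]]),None,fx=1.75,fy=1.75))
E
```

```text
time: 7.05
tool_pos: [0.547, -0.0595, 0.0828]
tool_rot: [0.009, 0.686, 0.728, -0.003]
force: [1.2, -17.4, -2.3]
finger_gap: -0.0001
7.05 [ 0.547  -0.0595  0.0828] F [  1.2 -17.4  -2.3] along 0.1528 Fs -17.4 -0.0
time: 8.13
tool_pos: [0.5555, -0.2417, 0.2672]
tool_rot: [0.01, 0.687, 0.726, -0.004]
force: [-0.4, -0.6, -0.1]
finger_gap: -0.0001
8.13 [ 0.5555 -0.2417  0.2672] F [-0.4 -0.6 -0.1] along -0.0296 Fs -0.6 -0.0
```

View pics/end.png

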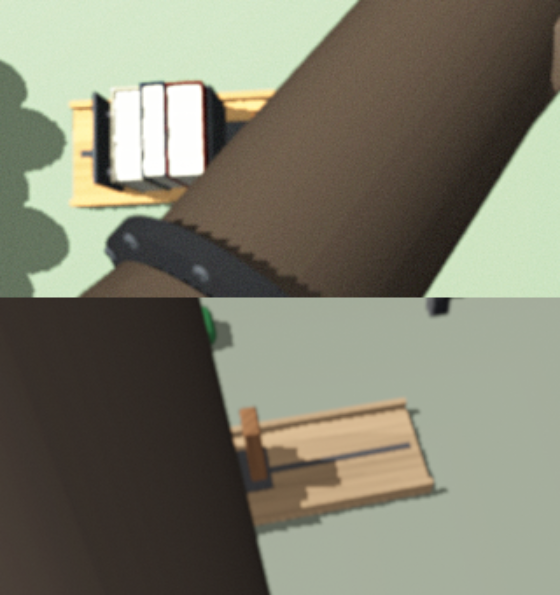

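The top view shows the three books closed up, from x≈112 to 205, against the pad, with the plate right behind them. The side view shows the handle top at (249,412) and the arm clear. I'll check the handle numerically and then hand in.

```bash
python3 - <<'E'
from h import *
p=plane("side",(110+249/1.75,170+(412-297)/1.75),.12); q=plane("side",(338,222),.12)
print("handle now",p,"start same view",q,"travel",(p-q)@S,"to pad", (p-np.array([.536,.1235,.12]))@S)
from cell import workorder
st(); workorder.sign_off()
E
```

```text
handle now [ 0.5581 -0.0419  0.12  ] start same view [ 0.5689 -0.2164  0.12  ] travel 0.17480980000000002 to pad -0.1664173
8.23 [ 0.5552 -0.2407  0.2664] F [-0.2  0.1 -0.1] along -0.0285 Fs 0.1 -0.0
the job is handed in; nothing more can be done
```

I pushed the handle from behind with closed fingers until the row of books came up firm against the pad, then backed off, lifted clear and handed the job in. It took about 8 s; the sign-off gives no verdict.

- **Pressing:** resistance held at about 6 N while the books slid. It then rose to 8.5, 12.6, 13.8 and 17.4 N over the last 9 mm, close to where I expected the row to close.
- **Row:** the last pictures show all three books upright with no visible gaps.
- **Handle position:** it slid about 175 mm and now sits about 166 mm from the pad's resting face (required 150 to 174 mm). Pixel reading and calibration make this good to only a few mm.
- **Robot and mug:** the robot touches nothing, with the force reading near zero. I never went near the mug, but I did not measure its position again.
- **Disagreement:** early on, intersecting the two views put the handle top about 21 mm too high, at 141 mm. I used the known 120 mm height with the top view instead.

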